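Sticker a carved frame rail for drying

ROBOT

A 6-joint arm with a two-finger parallel gripper is mounted at the origin on the work surface. World frame = base frame: x ahead of the robot, y to its left, z up, the work surface at z = 0. Lengths are in m, angles in degrees, forces in N, time in s.
With the tool pointing down it reaches from about 0.375 to 0.9 m from the base axis. Payload 3.1 kg.
Tool frame: the origin (TCP) lies at the very end of the fingers, on their centre line; the grasp point (between the pads) lies 19 mm behind it; z points along the fingers, y is the line along which they close (so a half turn about z gives the same grasp; the last joint's range is limited). The gripper opens to 87 mm and grips with 3 to 60 N. Pads are 19 mm wide; open, the fingers measure 117 mm over their backs; the gripper's body (75 mm by 190 mm) begins 51 mm behind the grasp point.
Start: joints at [64.486, 30.224, 82.088, -0, 67.689, -10.227], TCP at [0.165, 0.603, 0.223] pointing down, gripper open.
Joint ranges: [-176.69, 176.69], [-43.24, 126.21], [12.49, 139.97], [-82, 262], [0, 151.66], [-163.58, 163.58]. Speed limits (degrees/s): [159.86, 159.86, 180, 180, 180, 180].

INTERFACE

Orientations are given as a 3x3 rotation matrix whose columns are the frame's x, y, z axes.
In Python, from rig import * gives the robot as it stands.
- The arm moves only by the tool jog_arm, never from a script. Its arguments are lists of equal length, an entry for each row: "delta_pos": the shift along the world's x, y, z in cm, a list of three; "turn": the turn about the world's z in degrees; "grip": the closure, from 0 (fully open) to 1 (shut). In form: {"delta_pos": [[x, y, z], ...], "turn": [turn, ...], "grip": [grip, ...]}. A call has 1 to 12 rows; each row is the pose to reach, as a shift and turn from the pose commanded when the call began; what a row does not reach only later rows make up. A row lasts 1/8 s, in which the tool goes at most 62.5 mm and 10.7 degrees, less where a joint would pass 70% of its speed; a pose out of reach is approached as far as the arm can. A call with a gripper value outside its range is refused whole. The fingers move at their own pace and stop on an object; the grip force is fixed at half the most. Time passes only in rows, so rows that repeat a pose let the fingers close. It gives the time, the measured TCP pose, the force, the opening and the grip force at its end, in the units of the state.
- read_state(): the state, without advancing time (a new reading comes with each control period).
- capture(name): name is "scene" or "top"; returns a dict with "color" (480x640x3 uint8, blue, green, red), "fovy" (degrees; the focal length in pixels is half the picture's height over the tangent of half this angle, whatever the lens; pixels are square), "cx", "cy" (the principal point, pixels), "k1" (the pictures are not rectified: a ray, as slopes to the right and down, at radius r is drawn at 1 + k1 r^2 times it, then the intrinsics apply), "camera_from_world" (4x4, takes a point from world to camera coordinates). Camera axes: x right, y up, looking along -z (the intrinsics and any distortion apply to the point x, -y, -z); pixel columns grow to the right and rows downward; lengths in m; the calibration is good to about 2 mm. A picture is of the moment at which its call begins. There is no depth.
- hand_in(): hands the job in; it is judged then, once.
The state is a dict: "time_s": time; "joint_positions": joint angles; "qvel": joint speeds; "tau": joint torques, N m; "position": TCP position; "tcp_rot": TCP orientation; "force": force on the tool from outside, world axes, zero at the start; "moment": the same for the moment, N m; "opening": opening from 0.0 (shut) to 1.0 (fully open); "grasp_force": force on a finger pad.
Only numpy, scipy, OpenCV 4.12 (cv2) and the standard library are available. Lean on these libraries where they do the work, as an engineer would, in place of code of your own. Each camera call takes 0.05 s, during which the arm holds its last target. There are 200 camera calls.

TASK

The freshly oiled frame rails are being stacked to dry. The lower rail already has one square spacer stick across one end: lay the matching loose stick crosswise on the flat at its bare end, then lay the other carved rail, carving up, squarely over the lower one so it rests level on both sticks, clear of the carving. Set both down rather than dropping them.

Things in the scene. Friction and masses are not known exactly. Their poses are not given: they have to be found in the camera images.
- lower_rail: Lower carved frame rail of pale wood, 300 x 50 x 20 mm, lying flat on the bench, held fast end to end between two low steel bench dogs (14 mm high, 18 mm long, one against each end). Origin: centre of its underside. x runs along its length, y across its width, z up. Low carving, 6 mm high, covers the middle of its top face (x from -40 to +40 mm, y within 16 mm); the ends are flat. The bare end is the -x end; the rail may point any way.
- laid_stick: Square spacer stick of pale wood, 120 x 16 x 16 mm, already lying loose across the +x end of the lower rail, 95 to 120 mm from the rail's middle. Origin: its centre. x along its length.
- stick: The loose spacer stick to lay: square, pale wood, 120 x 16 x 16 mm, identical to the one on the lower rail, lying on the bench. Origin: its centre, 8 mm above the bench. x along its length. A thicker block (110 x 30 x 30 mm) and a thin flat lath (130 x 34 x 6 mm) of the same wood lie about too and are not wanted.
- next_rail: The other carved frame rail, same size and carving as the lower one (300 x 50 x 20 mm plus carving to 26 mm over the middle 80 mm), loose, lying flat on the bench carving up, about 160 g. Origin: centre of its underside. x along its length, y across its 50 mm width, z up out of the carved face.
There are look-alikes about, which are no part of the job. What is shaped like the stick but pink is not meant. Leave any green look-alike of the laid_stick alone.

How it is judged (in metres and radians):
On the way, in this order (a step that is already met when the one before it is completed fails the run):
1. the loose stick lies crosswise on the flat at the bare end of the lower rail, let go (x of stick in the frame of lower_rail between -0.142 and -0.06 m and y of stick in the frame of lower_rail between -0.03 and 0.03 m and z of stick in the frame of lower_rail between 0.024 and 0.032 m and angle between the x axis of stick and the y axis of lower_rail, either way round below 0.26 rad and contact force between the fingers and stick below 0.1 N), for 0.2 s.
2. the other rail rests level on both sticks over the lower rail (x of stick in the frame of lower_rail between -0.142 and -0.06 m and y of stick in the frame of lower_rail between -0.03 and 0.03 m and z of stick in the frame of lower_rail between 0.024 and 0.032 m and angle between the x axis of each of stick, laid_stick and the y axis of lower_rail, either way round below 0.26 rad and x of laid_stick in the frame of lower_rail between 0.06 and 0.142 m and y of laid_stick in the frame of lower_rail between -0.03 and 0.03 m and z of laid_stick in the frame of lower_rail between 0.024 and 0.032 m and x of next_rail in the frame of lower_rail between -0.025 and 0.025 m and y of next_rail in the frame of lower_rail between -0.018 and 0.018 m and z of next_rail in the frame of lower_rail between 0.032 and 0.04 m and angle between the x axis of next_rail and the x axis of lower_rail, either way round below 0.18 rad and angle between next_rail's own z axis and vertical below 0.05 rad), for 0.2 s.
At the end, for the whole second after the job is handed in: Both sticks lie across the lower rail, 60 to 142 mm either side of its middle, within 30 mm of its centre line and 15 deg of square. The other rail rests on both, carving up, underside 36 +/- 4 mm above the lower's, within 25 mm lengthwise, 18 mm sideways, 10 deg; level to 3 deg. Released, at rest (all of step 2 and contact force between the fingers and stick below 0.1 N and contact force between the fingers and next_rail below 0.1 N and linear speed of each of stick, next_rail, laid_stick below 0.02 m/s and angular speed of each of stick, next_rail, laid_stick below 0.2 rad/s); the robot touches nothing.
It fails at once if the rail was dropped onto the stack from more than 20 mm above its place (contact force between the fingers and next_rail below 0.1 N and z of next_rail in the frame of lower_rail above 0.058 m and horizontal distance between next_rail and lower_rail below 0.08 m).
It fails at once if the stick was dropped onto the lower rail from more than 20 mm above it (contact force between the fingers and stick below 0.1 N and z of stick in the frame of lower_rail above 0.05 m and x of stick in the frame of lower_rail between -0.17 and 0.17 m and y of stick in the frame of lower_rail between -0.06 and 0.06 m).
It also fails if it takes over 54 s, if anything falls off the work surface, if the arm or the gripper's body presses on something with over 40 N, if the wrist force passes 120 N, or if a joint passes its speed limit or range.

## Working session

There is one attempt and no reset: what is moved stays moved. The work goes in short steps, Python scripts to look and compute and a tool call to move; the robot and the scene stay as the last step left them, time stands still between calls to the robot, and variables do not carry over. Pictures are saved under pics/ and viewed, at most 10 in all, crops included, and the job is handed in when it is done.

Besides the shell and the picture viewer there is one more tool, called after "Emit:" by a JSON object that holds its "method" and its "body", one argument or row to a line. jog_arm: Moves the arm, as the interface text tells. Its arguments: {"type":"object","properties":{"delta_pos":{"type":"array"},"turn":{"type":"array"},"grip":{"type":"array"}},"required":["delta_pos","turn","grip"]}

```bash
mkdir -p pics; cat > h.py <<'E'
from rig import *
import numpy as np, cv2
def cap(n):
    c=capture(n); return c
def ray(c,uv,z):
    f=240/np.tan(np.radians(c["fovy"])/2)
    uv=np.atleast_2d(np.asarray(uv,float))
    K=np.array([[f,0,c["cx"]],[0,f,c["cy"]],[0,0,1]])
    p=cv2.undistortPoints(uv.reshape(-1,1,2),K,np.array([c["k1"],0,0,0,0.])).reshape(-1,2)
    d=np.c_[p[:,0],-p[:,1],-np.ones(len(p))]
    M=np.array(c["camera_from_world"]);R=M[:3,:3];o=-R.T@M[:3,3]
    d=d@R
    return o+d*((z-o[2])/d[:,2])[:,None]
E
python3 - <<'E'
from h import *
for n in("scene","top"):
    c=cap(n); cv2.imwrite(f"pics/{n}0.png",c["color"]); M=np.array(c["camera_from_world"]);print(n,c["fovy"],c["k1"],-M[:3,:3].T@M[:3,3])
s=read_state();print(s["time_s"],s["position"],s["tcp_rot"],s["opening"],s["force"])
E
```

```text
scene 50.199767612246625 -0.1043098743537251 [ 0.99005174 -0.15982856  0.81021706]
top 48.19085121152933 -0.13798703959779068 [0.47034333 0.02406703 1.23969265]
0.1 [0.16448178 0.60228961 0.22165838] [[-9.64610405e-01  2.63677990e-01 -8.27100557e-04]
 [ 2.63679089e-01  9.64608779e-01 -1.80025446e-03]
 [ 3.23140980e-04 -1.95463331e-03 -9.99998037e-01]] 1.0031407261821763 [0.92414983 0.85139874 0.84390141]
```

View pics/top0.png

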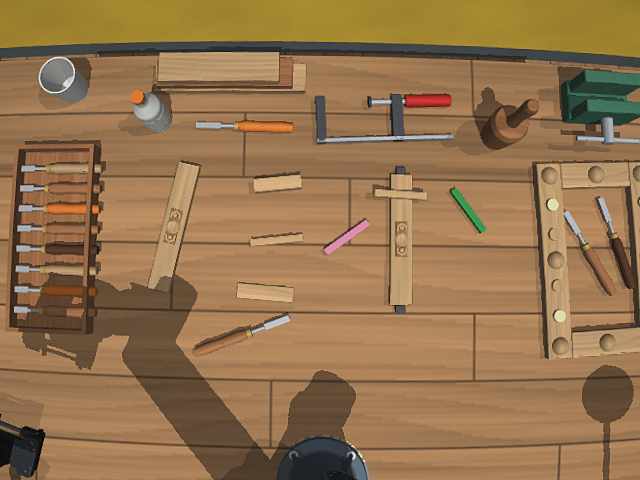

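View pics/scene0.png

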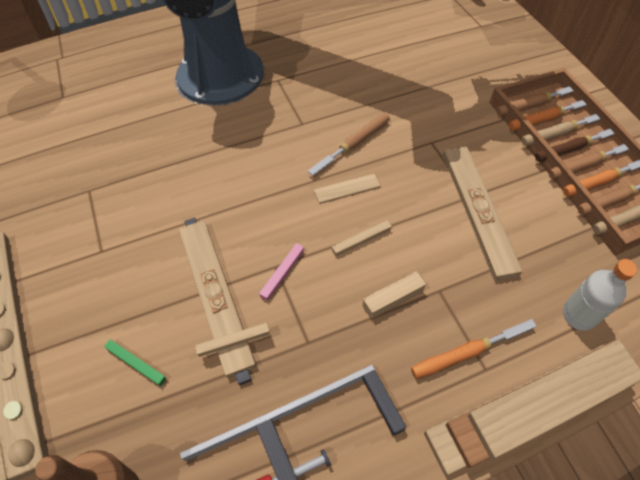

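The top view shows the lower rail at about (400,240) with its bare end towards the robot (400,290). The laid stick is at (400,193), the next rail at (174,226) and the wanted stick at (276,239). The block is at (277,183), the lath at (265,292), and the pink and green decoys are visible. The scene view agrees.

```bash
cat >> h.py <<'E'
def pale(c):
    h=cv2.cvtColor(c["color"],cv2.COLOR_BGR2HSV)
    return h
def rect(c,mask,uv,z):
    n,l,st,ce=cv2.connectedComponentsWithStats(mask)
    k=l[uv[1]-3:uv[1]+4,uv[0]-3:uv[0]+4].ravel();k=k[k>0]
    if not len(k): return None
    k=np.bincount(k).argmax()
    cs,_=cv2.findContours((l==k).astype(np.uint8),0,cv2.CHAIN_APPROX_NONE)
    P=ray(c,max(cs,key=len).reshape(-1,2),z)[:,:2]
    (x,y),(w,hh),a=cv2.minAreaRect((P*1000).astype(np.float32))
    if w<hh: w,hh,a=hh,w,a+90
    return np.round([x,y,w,hh,(a+90)%180-90],1)
E
python3 - <<'E'
from h import *
c=cap("top");h=pale(c)
for u,v in[(276,239),(262,241),(400,280),(404,210),(165,260),(185,190),(415,194),(340,260),(276,225),(220,220),(350,300),(430,260),(276,232),(160,280)]:
    print((u,v),c["color"][v,u],h[v,u])
lab=cv2.cvtColor(c["color"],cv2.COLOR_BGR2HSV)
for smax,vmin in((125,150),(115,150),(105,150)):
    m=((h[...,1]<smax)&(h[...,2]>vmin)).astype(np.uint8)*255
    cv2.imwrite(f"pics/m{smax}.png",m)
    for n,uv,z in(("stick",(276,239),.016),("lower",(400,280),.02),("next",(165,260),.02),("next",(185,190),.02),("laid",(415,194),.036)): print(smax,n,rect(c,m,uv,z))
E
```

```text
(276, 239) [124 170 207] [ 17 102 207]
(262, 241) [123 169 206] [ 17 103 206]
(400, 280) [115 158 193] [ 17 103 193]
(404, 210) [110 151 187] [ 16 105 187]
(165, 260) [111 155 188] [ 17 104 188]
(185, 190) [110 152 186] [ 17 104 186]
(415, 194) [121 166 203] [ 16 103 203]
(340, 260) [ 94 136 180] [ 15 122 180]
(276, 225) [ 92 132 176] [ 14 122 176]
(220, 220) [ 97 140 184] [ 15 121 184]
(350, 300) [ 87 125 166] [ 14 121 166]
(430, 260) [ 90 129 171] [ 14 121 171]
(276, 232) [ 94 135 179] [ 14 121 179]
(160, 280) [ 67  91 111] [ 16 101 111]
125 stick [553.3  90.5 502.4 318.1  90. ]
125 lower [ 553.7 -310.6  390.8  315.1  -90. ]
125 next [583.6 420.3 307.7 232.7  -3.7]
125 next [583.6 420.3 307.7 232.7  -3.7]
125 laid [ 552.6 -306.3  385.6  311.   -90. ]
115 stick [554.1 110.2 120.2  17.3 -83.6]
115 lower [ 5.430e+02 -1.735e+02  2.629e+02  1.187e+02 -4.000e-01]
115 next [582.4 349.5 298.6  50.3 -12.4]
115 next [582.4 349.5 298.6  50.3 -12.4]
115 laid [ 5.420e+02 -1.709e+02  2.595e+02  1.171e+02 -4.000e-01]
105 stick [554.  110.5 119.6  16.7 -83.5]
105 lower [ 541.8 -168.2  261.7  119.2   -2.9]
105 next [582.3 349.2 298.6  49.8 -12.4]
105 next [582.3 349.2 298.6  49.8 -12.4]
105 laid [ 540.8 -165.6  258.2  117.7   -2.9]
```

```bash
python3 - <<'E'
from h import *
c=cap("top");h=pale(c)
m=((h[...,1]<113)&(h[...,2]>140)).astype(np.uint8)*255
a=m.copy();a[:206]=0
print("low lower part",rect(c,a,(400,280),.02))
b=m.copy();b[206:]=0;b[:,:388]=0;b[:,413:]=0
print("low upper part",rect(c,b,(400,180),.02))
d=m.copy();d[:,:360]=0;d[:,440:]=0;d[206:]=0;d[:,389:412]=0
for uv in((381,191),(420,195)):print("laid bits",rect(c,d,uv,.036))
print("block",rect(c,m,(277,183),.03),"lath",rect(c,m,(265,292),.006))
s=cap("scene");h=pale(s);m=((h[...,1]<113)&(h[...,2]>140)).astype(np.uint8)*255
for z in(.016,.010):print("scene stick",rect(s,m,(362,237),z))
print("scene next",rect(s,m,(500,240),.02))
cv2.imwrite("pics/c.png",cv2.resize(c["color"][150:330,350:450],None,fx=3.3,fy=3.3))
E
```

```text
low lower part [ 5.240e+02 -1.759e+02  2.251e+02  4.930e+01 -5.000e-01]
low upper part [ 674.5 -173.    72.4   56.     0.9]
laid bits [ 664.  -128.2   29.9   16.1  -89. ]
laid bits [ 658.7 -214.2   32.6   16.1  -89. ]
block [683.7 110.  110.9  30.8 -83.7] lath [434.1 134.8 129.2  33.3  85.8]
scene stick [ 212.3 -118.7 1058.3  910.     0. ]
scene stick [ 206.4 -118.4 1066.3  916.8    0. ]
scene next [648.6 352.6 422.4 336.7  -0. ]
```

View pics/c.png

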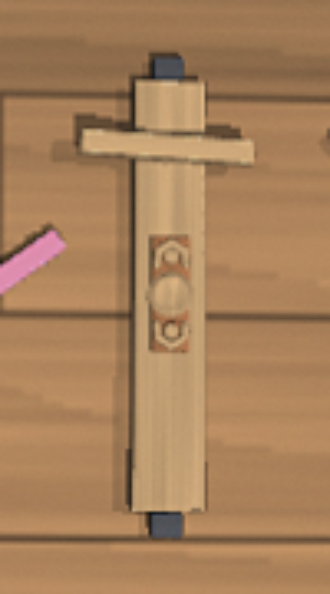

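Rail, stick and next-rail sizes all agree with the given ones. The lower rail's centre is about (0.561, -0.176) at -0.5°, and the laid stick sits at about +0.100. Moving above the loose stick.

Emit:
{"method": "jog_arm", "body": {
  "delta_pos": [
    [38.9, -49.2, -8],
    [38.9, -49.2, -8],
    [38.9, -49.2, -8],
    [38.9, -49.2, -8],
    [38.9, -49.2, -8],
    [38.9, -49.2, -8],
    [38.9, -49.2, -8],
    [38.9, -49.2, -8],
    [38.9, -49.2, -8],
    [38.9, -49.2, -8],
    [38.9, -49.2, -8],
    [38.9, -49.2, -8]
  ],
  "turn": [-68.2, -68.2, -68.2, -68.2, -68.2, -68.2, -68.2, -68.2, -68.2, -68.2, -68.2, -68.2],
  "grip": [0.3, 0.3, 0.3, 0.3, 0.3, 0.3, 0.3, 0.3, 0.3, 0.3, 0.3, 0.3]
}}

```text
time_s: 1.75
position: [0.5533, 0.1106, 0.1422]
tcp_rot: [[-0.112, 0.994, -0.001], [0.994, 0.112, 0.0], [0.001, -0.001, -1.0]]
force: [-0.4, -0.5, -0.5]
opening: 0.698
grasp_force: 0.0
```

Emit:
{"method": "jog_arm", "body": {
  "delta_pos": [
    [0, 0, 0],
    [0, 0, 0],
    [0, 0, 0],
    [0, 0, 0]
  ],
  "turn": [0, 0, 0, 0],
  "grip": [0.3, 0.3, 0.3, 0.3]
}}

```text
time_s: 2.25
position: [0.5536, 0.1114, 0.1427]
tcp_rot: [[-0.114, 0.993, 0.0], [0.993, 0.114, 0.0], [-0.0, 0.0, -1.0]]
force: [-0.1, -0.2, 0.1]
opening: 0.702
grasp_force: 0.0
```

Emit:
{"method": "jog_arm", "body": {
  "delta_pos": [
    [0, 0, -4],
    [0, 0, -8],
    [0, 0, -11],
    [0, 0, -12.6],
    [0, 0, -13.3],
    [0, 0, -13.7],
    [0, 0, -13.7],
    [0, 0, -13.7]
  ],
  "turn": [0, 0, 0, 0, 0, 0, 0, 0],
  "grip": [0.3, 0.3, 0.3, 0.3, 0.3, 0.3, 0.3, 0.3]
}}

```text
time_s: 3.25
position: [0.5543, 0.1109, 0.0064]
tcp_rot: [[-0.114, 0.994, 0.002], [0.994, 0.114, -0.0], [-0.0, 0.002, -1.0]]
force: [0.1, 0.3, -0.2]
opening: 0.701
grasp_force: 0.0
```

Emit:
{"method": "jog_arm", "body": {
  "delta_pos": [
    [0, 0, 0],
    [0, 0, 0],
    [0, 0, 0],
    [0, 0, 0],
    [0, 0, 0],
    [0, 0, 0],
    [0, 0, 0],
    [0, 0, 0]
  ],
  "turn": [0, 0, 0, 0, 0, 0, 0, 0],
  "grip": [1, 1, 1, 1, 1, 1, 1, 1]
}}

```text
time_s: 4.25
position: [0.5537, 0.1109, 0.0055]
tcp_rot: [[-0.113, 0.994, -0.0], [0.994, 0.113, -0.0], [-0.0, -0.0, -1.0]]
force: [-0.8, 0.1, -0.7]
opening: 0.182
grasp_force: 30.0
```

Emit:
{"method": "jog_arm", "body": {
  "delta_pos": [
    [0, 0, 3],
    [0, 0, 7],
    [0, -3, 9],
    [-2, -7, 9],
    [-4, -12, 9],
    [-6, -17, 9],
    [-8, -22, 9],
    [-9.5, -26, 9],
    [-10.1, -28.6, 9],
    [-10.1, -28.6, 8],
    [-10.1, -28.6, 8],
    [-10.1, -28.6, 8]
  ],
  "turn": [0, 0, 0, -1, -3, -5, -7, -7, -7, -7, -7, -7],
  "grip": [1, 1, 1, 1, 1, 1, 1, 1, 1, 1, 1, 1]
}}

```text
time_s: 5.75
position: [0.4526, -0.1738, 0.0853]
tcp_rot: [[0.007, 1.0, -0.001], [1.0, -0.007, 0.001], [0.001, -0.001, -1.0]]
force: [-0.1, -0.4, -0.1]
opening: 0.179
grasp_force: 30.0
```

```bash
python3 - <<'E'
from h import *
c=cap("scene");cv2.imwrite("pics/s1.png",cv2.resize(c["color"][150:400,120:400],None,fx=2.3,fy=2.3))
s=read_state();print(s["position"],s["opening"],s["grasp_force"],s["force"])
E
```

```text
[ 0.45278359 -0.17392209  0.08545446] 0.1813389410879055 29.999888241291046 [ 0.89694204  0.0987716  -0.92169934]
```

View pics/s1.png

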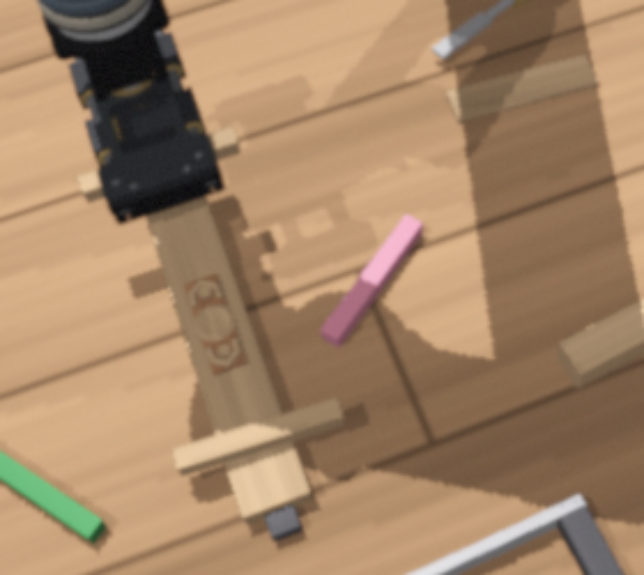

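The stick is held crosswise over the bare end, with its ends at (90,185) and (228,140) in the crop. Lowering.

Emit:
{"method": "jog_arm", "body": {
  "delta_pos": [
    [0, -0.1, -2.5],
    [0, -0.1, -4],
    [0, -0.1, -5],
    [0, -0.1, -5.5],
    [0, -0.1, -5.7],
    [0, -0.1, -5.8],
    [0, -0.1, -5.9],
    [0, -0.1, -5.9],
    [0, -0.1, -5.9]
  ],
  "turn": [0, 0, 0, 0, 0, 0, 0, 0, 0],
  "grip": [1, 1, 1, 1, 1, 1, 1, 1, 1]
}}

```text
time_s: 6.92
position: [0.4528, -0.1762, 0.0267]
tcp_rot: [[0.008, 1.0, 0.0], [1.0, -0.008, -0.0], [-0.0, 0.0, -1.0]]
force: [-0.4, -0.6, -0.8]
opening: 0.178
grasp_force: 30.0
```

Emit:
{"method": "jog_arm", "body": {
  "delta_pos": [
    [0, 0, -0.05],
    [0, 0, -0.1],
    [0, 0, -0.1]
  ],
  "turn": [0, 0, 0],
  "grip": [1, 1, 1]
}}

```text
time_s: 7.3
position: [0.4527, -0.1761, 0.0255]
tcp_rot: [[0.008, 1.0, -0.0], [1.0, -0.008, 0.0], [0.0, -0.0, -1.0]]
force: [-0.5, 0.4, 0.3]
opening: 0.179
grasp_force: 30.0
```

Still no contact force; ease down a little more.

Emit:
{"method": "jog_arm", "body": {
  "delta_pos": [
    [0, 0, -0.05],
    [0, 0, -0.1],
    [0, 0, -0.1]
  ],
  "turn": [0, 0, 0],
  "grip": [1, 1, 1]
}}

```text
time_s: 7.68
position: [0.4527, -0.1761, 0.0254]
tcp_rot: [[0.008, 1.0, 0.0], [1.0, -0.008, -0.0], [-0.0, 0.0, -1.0]]
force: [-2.1, 1.9, 8.9]
opening: 0.18
grasp_force: 30.0
```

It has touched down (9 N). Release and lift.

Emit:
{"method": "jog_arm", "body": {
  "delta_pos": [
    [0, 0, 0.1],
    [0, 0, 0.1],
    [0, 0, 0.1],
    [0, 0, 0.1],
    [0, 0, 0.1],
    [0, 0, 1],
    [0, 0, 3],
    [0, 0, 7],
    [0, 0, 12],
    [0, 0, 13],
    [0, 0, 13]
  ],
  "turn": [0, 0, 0, 0, 0, 0, 0, 0, 0, 0, 0],
  "grip": [0.55, 0.55, 0.55, 0.55, 0.55, 0.55, 0.55, 0.55, 0.3, 0, 0]
}}

```text
time_s: 9.05
position: [0.4529, -0.1762, 0.1553]
tcp_rot: [[0.008, 1.0, 0.002], [1.0, -0.008, -0.001], [-0.001, 0.002, -1.0]]
force: [0.1, -0.0, -1.0]
opening: 0.705
grasp_force: 0.0
```

Emit:
{"method": "jog_arm", "body": {
  "delta_pos": [
    [2, 6, 0],
    [4, 12, 0],
    [6, 18, 0],
    [8, 24, 0],
    [9.5, 30, 0],
    [11, 36, 0],
    [12, 42, 0],
    [12.5, 47, 0],
    [13, 52.6, 0],
    [13, 52.6, 0],
    [13, 52.6, 0],
    [13, 52.6, 0]
  ],
  "turn": [8, 16, 25, 35, 45, 55, 65, 73, 78.1, 78.1, 78.1, 78.1],
  "grip": [0, 0, 0, 0, 0, 0, 0, 0, 0, 0, 0, 0]
}}

```text
time_s: 10.55
position: [0.5823, 0.3481, 0.1534]
tcp_rot: [[-0.976, 0.216, -0.002], [0.216, 0.976, -0.001], [0.002, -0.002, -1.0]]
force: [-0.4, 0.6, 0.3]
opening: 1.0
grasp_force: 0.0
```

```bash
python3 - <<'E'
from h import *
c=cap("top");h=pale(c)
m=((h[...,1]<113)&(h[...,2]>140)).astype(np.uint8)*255
d=m.copy();d[:265]=0;d[:,:360]=0;d[:,440:]=0;d[:,387:414]=0
for u in range(372,387,4):
  for v in range(268,300,4):
    r=rect(c,d,(u,v),.036)
    if r is not None: print("L",r);break
  else: continue
  break
for u in range(428,414,-4):
  for v in range(268,300,4):
    r=rect(c,d,(u,v),.036)
    if r is not None: print("R",r);break
  else: continue
  break
cv2.imwrite("pics/t1.png",cv2.resize(c["color"][150:330,130:450],None,fx=2.4,fy=2.4))
s=read_state();print(s["position"],s["tcp_rot"][:2],s["opening"])
E
```

```text
L [ 454.7 -129.    20.3   13.4  -89.4]
R [ 453.3 -219.6   34.2   13.5  -89.6]
[0.58256139 0.34811606 0.15386898] [[-9.76269225e-01  2.16554114e-01 -1.64793278e-03]
 [ 2.16555779e-01  9.76269825e-01 -9.07567642e-04]] 1.002029251161531
```

View pics/t1.png

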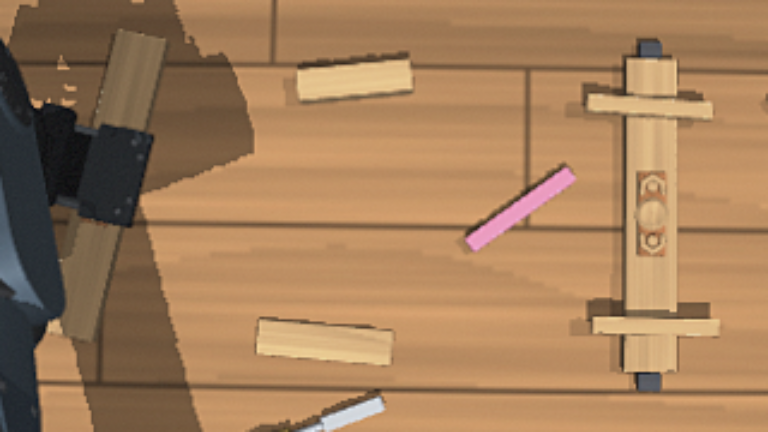

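The stick lies across the bare end, at (655,326) in the crop. It reads about (0.454, -0.177) in world, square to the rail. Now grasping the rail.

Emit:
{"method": "jog_arm", "body": {
  "delta_pos": [
    [0, 0.1, -4],
    [0, 0.1, -8],
    [0, 0.1, -11.5],
    [0, 0.1, -13.5],
    [0, 0.1, -14.3],
    [0, 0.1, -14.8],
    [0, 0.1, -14.8],
    [0, 0.1, -14.8]
  ],
  "turn": [0, 0, 0, 0, 0, 0, 0, 0],
  "grip": [0, 0, 0, 0, 0, 0, 0, 0]
}}

```text
time_s: 11.6
position: [0.5835, 0.3513, 0.0077]
tcp_rot: [[-0.977, 0.214, 0.002], [0.214, 0.977, 0.001], [-0.002, 0.001, -1.0]]
force: [0.2, 0.2, 0.3]
opening: 0.998
grasp_force: 0.0
```

Emit:
{"method": "jog_arm", "body": {
  "delta_pos": [
    [0, 0, 0],
    [0, 0, 0],
    [0, 0, 0],
    [0, 0, 0],
    [0, 0, 0],
    [0, 0, 0]
  ],
  "turn": [0, 0, 0, 0, 0, 0],
  "grip": [1, 1, 1, 1, 1, 1]
}}

```text
time_s: 12.35
position: [0.5826, 0.3507, 0.0066]
tcp_rot: [[-0.977, 0.214, -0.0], [0.214, 0.977, -0.0], [0.0, -0.0, -1.0]]
force: [-0.5, -0.5, 0.3]
opening: 0.569
grasp_force: 30.0
```

Emit:
{"method": "jog_arm", "body": {
  "delta_pos": [
    [0, 0, 1],
    [0, 0, 4],
    [0, 0, 8],
    [0, -3, 11],
    [0, -7, 12],
    [-0.5, -12, 12],
    [-1, -17, 12],
    [-1.5, -22, 12],
    [-2, -27, 12],
    [-2.1, -32, 12],
    [-2.1, -37, 12],
    [-2.1, -42, 12]
  ],
  "turn": [0, 0, 0, 0, 2, 4, 6, 8, 10, 11.9, 11.9, 11.9],
  "grip": [1, 1, 1, 1, 1, 1, 1, 1, 1, 1, 1, 1]
}}

```text
time_s: 13.85
position: [0.5618, -0.0707, 0.1271]
tcp_rot: [[-1.0, 0.009, 0.001], [0.009, 1.0, -0.0], [-0.001, -0.0, -1.0]]
force: [-0.4, -0.5, -2.0]
opening: 0.571
grasp_force: 30.0
```

Emit:
{"method": "jog_arm", "body": {
  "delta_pos": [
    [0, -4, 0],
    [0, -7.5, 0],
    [0, -9.8, 0],
    [0, -10.7, 0],
    [0, -10.7, 0],
    [0, -10.7, -1],
    [0, -10.7, -2],
    [0, -10.7, -2],
    [0, -10.7, -2],
    [0, -10.7, -2]
  ],
  "turn": [0, 0, 0, 0, 0, 0, 0, 0, 0, 0],
  "grip": [1, 1, 1, 1, 1, 1, 1, 1, 1, 1]
}}

```text
time_s: 15.1
position: [0.562, -0.1762, 0.1068]
tcp_rot: [[-1.0, 0.008, 0.001], [0.008, 1.0, -0.0], [-0.001, -0.0, -1.0]]
force: [1.5, -0.1, -2.3]
opening: 0.572
grasp_force: 30.0
```

```bash
python3 - <<'E'
from h import *
c=cap("top");h=pale(c)
cv2.imwrite("pics/t2.png",cv2.resize(c["color"][130:330,300:500],None,fx=2.8,fy=2.8))
s=read_state();print(s["position"],s["tcp_rot"][:2],s["opening"],s["moment"],s["force"])
E
```

```text
[ 0.5620171  -0.17620004  0.10683624] [[-9.99964434e-01  8.41118418e-03  6.18941570e-04]
 [ 8.41097619e-03  9.99964570e-01 -3.37879018e-04]] 0.5723481995329588 [-0.05550431 -0.03581709  0.00374549] [-0.07435806  0.52430192 -2.07595475]
```

View pics/t2.png

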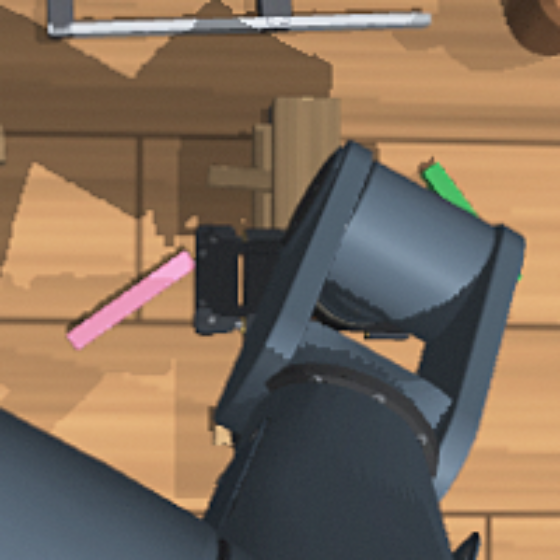

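The rail is held over the lower one and parallel to it; its far end is at crop (306,97). Lowering.

Emit:
{"method": "jog_arm", "body": {
  "delta_pos": [
    [0, 0, -2],
    [0, 0, -3.5],
    [0, 0, -4.7],
    [0, 0, -5.4],
    [0, 0, -5.8],
    [0, 0, -6.1],
    [0, 0, -6.2],
    [0, 0, -6.2],
    [0, 0, -6.2]
  ],
  "turn": [0, 0, 0, 0, 0, 0, 0, 0, 0],
  "grip": [1, 1, 1, 1, 1, 1, 1, 1, 1]
}}

```text
time_s: 16.27
position: [0.5619, -0.1762, 0.0448]
tcp_rot: [[-1.0, 0.009, 0.0], [0.009, 1.0, -0.0], [-0.0, -0.0, -1.0]]
force: [0.1, -0.5, -1.2]
opening: 0.572
grasp_force: 30.0
```

Emit:
{"method": "jog_arm", "body": {
  "delta_pos": [
    [0, 0, -0.05],
    [0, 0, -0.1],
    [0, 0, -0.1]
  ],
  "turn": [0, 0, 0],
  "grip": [1, 1, 1]
}}

```text
time_s: 16.65
position: [0.5617, -0.1761, 0.0435]
tcp_rot: [[-1.0, 0.009, -0.0], [0.009, 1.0, 0.0], [0.0, 0.0, -1.0]]
force: [-0.5, -0.9, -1.7]
opening: 0.57
grasp_force: 30.0
```

Emit:
{"method": "jog_arm", "body": {
  "delta_pos": [
    [0, 0, -0.05],
    [0, 0, -0.1],
    [0, 0, -0.1]
  ],
  "turn": [0, 0, 0],
  "grip": [1, 1, 1]
}}

```text
time_s: 17.02
position: [0.5618, -0.1761, 0.0425]
tcp_rot: [[-1.0, 0.008, 0.0], [0.008, 1.0, -0.0], [-0.0, -0.0, -1.0]]
force: [-0.9, 0.2, -1.4]
opening: 0.57
grasp_force: 30.0
```

Emit:
{"method": "jog_arm", "body": {
  "delta_pos": [
    [0, 0, -0.05],
    [0, 0, -0.1],
    [0, 0, -0.1]
  ],
  "turn": [0, 0, 0],
  "grip": [1, 1, 1]
}}

```text
time_s: 17.4
position: [0.5618, -0.1761, 0.0425]
tcp_rot: [[-1.0, 0.008, 0.0], [0.008, 1.0, -0.0], [-0.0, -0.0, -1.0]]
force: [-1.9, 0.9, 4.9]
opening: 0.572
grasp_force: 30.0
```

Contact at the expected height (0.0425). Release, rise and back away.

Emit:
{"method": "jog_arm", "body": {
  "delta_pos": [
    [0, 0, 0],
    [0, 0, 0],
    [0, 0, 0],
    [0, 0, 0],
    [0, 0, 0],
    [0, 0, 0],
    [0, 0, 1],
    [0, 0, 3],
    [0, 0, 7],
    [0, 0, 12],
    [0, 5, 16],
    [0, 11, 18]
  ],
  "turn": [0, 0, 0, 0, 0, 0, 0, 0, 0, 0, 0, 0],
  "grip": [0, 0, 0, 0, 0, 0, 0, 0, 0, 0, 0, 0]
}}

```text
time_s: 18.9
position: [0.5632, -0.0684, 0.2243]
tcp_rot: [[-1.0, 0.011, 0.006], [0.011, 1.0, -0.002], [-0.006, -0.002, -1.0]]
force: [0.4, 0.4, -0.2]
opening: 1.001
grasp_force: 0.0
```

Emit:
{"method": "jog_arm", "body": {
  "delta_pos": [
    [0, 6, 0],
    [0, 12, 0],
    [0, 18, 0],
    [0, 24, 0],
    [0, 30, 0],
    [0, 30, 0],
    [0, 30, 0]
  ],
  "turn": [0, 0, 0, 0, 0, 0, 0],
  "grip": [0, 0, 0, 0, 0, 0, 0]
}}

```text
time_s: 19.77
position: [0.5614, 0.2316, 0.2212]
tcp_rot: [[-1.0, 0.007, 0.0], [0.007, 1.0, -0.001], [-0.0, -0.001, -1.0]]
force: [-0.6, 1.3, -0.4]
opening: 1.0
grasp_force: 0.0
```

```bash
python3 - <<'E'
from h import *
c=cap("top");h=pale(c)
m=((h[...,1]<113)&(h[...,2]>140)).astype(np.uint8)*255
a=m.copy();a[:,:388]=0;a[:,413:]=0
print("rail at z .056",rect(c,a,(400,260),.056))
s=cap("scene")
x=cv2.resize(c["color"][150:330,340:460],None,fx=3,fy=3);y=cv2.resize(s["color"][200:400,130:310],None,fx=2.7,fy=2.7)
cv2.imwrite("pics/e.png",np.hstack([x,y]))
t=read_state();print(t["time_s"],t["position"],t["grasp_force"],t["force"])
E
```

```text
rail at z .056 [ 5.631e+02 -1.731e+02  2.993e+02  4.300e+01 -1.000e-01]
19.875 [0.56177956 0.23040487 0.22106527] 0.0 [-0.71904607 -0.32146672 -0.7433753 ]
```

View pics/e.png

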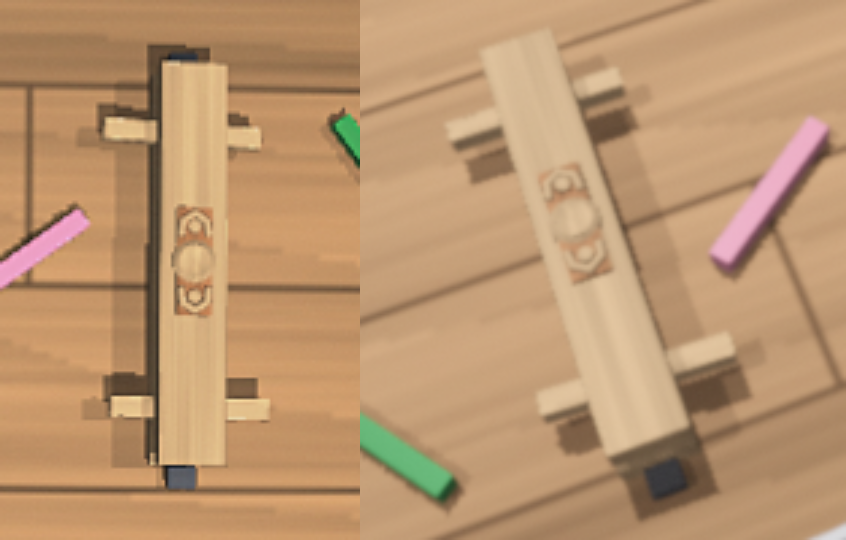

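The rail lies squarely and level over both sticks (centre at about (0.563, -0.175), +2 mm lengthwise), with the arm clear.

```bash
python3 -c "
from rig import *
print(hand_in())"
```

```text
the job is handed in; nothing more can be done
None
```

The loose stick lies crosswise on the bare end and the other rail rests on both sticks, carving up and about 2 mm off centre lengthwise; I handed the job in at about 20 s, and no verdict was returned.

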